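Lock out the centrifuge that binds

ROBOT

A 7-joint arm with a two-finger parallel gripper is mounted at the origin on the work surface. World frame = base frame: x ahead of the robot, y to its left, z up, the work surface at z = 0. Lengths are in m, angles in rad, forces in N, time in s.
With the tool pointing down it reaches from about 0.4 to 0.875 m from the base axis. Payload 19.3 kg.
Tool frame: the origin (TCP) lies where the fingers leave the gripper's body, on its centre line; the fingertips stand bot.tip_reach ahead of it and the grasp point (between the pads) lies 54 mm ahead of it (bot.tip_reach is the distance from the TCP to the fingertips, in m); z points along the fingers, y is the line along which they close (so a half turn about z gives the same grasp; the last joint's range is limited). The gripper opens to 85 mm and grips with 20 to 120 N. Pads are 22 mm wide; open, the fingers measure 114 mm over their backs; the gripper's body (76 mm by 85 mm) begins 54 mm behind the grasp point. The pads swing forward as they close: fully open they stand 13 mm farther back than shut.
Start: joints at [1.153, 0.521, -0.036, 1.599, 0.021, 1.021, -0.113], TCP at [0.213, -0.588, 0.304] pointing down, gripper open.
Joint ranges: [-2.91, 2.91], [-0.3, 2.13], [-1.5, 1.42], [0.17, 2.43], [-1.26, 4.41], [0.16, 1.93], [-2.52, 2.52]. Speed limits (rad/s): [1.89, 1.89, 2.39, 2.39, 3.01, 3.01, 3.01].

INTERFACE

Orientations are given as [roll, pitch, yaw] about the fixed x, y, z axes, in that order (R = Rz(yaw) Ry(pitch) Rx(roll)).
In Python, from workcell import bot gives the robot as it stands. The module is installed in compiled form; this text tells all that it offers.
- The arm moves only by the shell command python3 -m jog 'ROWS' [FORCE]. ROWS is JSON, a list that holds one entry, the list of rows, each a list of 7 numbers: the shift along the tool's x, y, z in mm, then the turn, a rotation vector about the tool's x, y, z in rad, then the opening, from 0 (shut) to 1 (fully open). In form: [[[tx, ty, tz, wx, wy, wz, fingers], ...]]. A call has 1 to 5 rows; each row shifts and turns the commanded pose from where the row before left it, along the tool's axes as they then stand; what a row does not reach is not made up. A row lasts 1/10 s, in which the tool goes at most 50 mm and 8.59 degrees, less where a joint would pass 70% of its speed; a pose out of reach is approached as far as the arm can. A call is refused whole if a number of a shift passes 50 or a number of a turn 0.15, either way. A call with a gripper value outside its range is refused whole. The fingers move at their own pace and stop on an object; FORCE is the grip in N (left out, the last holds). Time passes only in rows, so rows that do not move let the fingers close. It gives the time, the measured TCP pose, the force, the opening and the grip force at its end, in the units of the state.
- bot.observe(): the state, without advancing time (a new reading comes with each control period).
- bot.grab_frame(name): name is "side" or "top" or "wrist"; returns a dict with "img" (400x640x3 uint8, red, green, blue), "intrinsics" (3x3 intrinsics, pixels), "R" (3x3) and "t" (3): a world point X has camera coordinates R X + t; the wrist camera has in their place "tool_from_camera" (4x4, takes a point from camera to tool coordinates, whose origin is the TCP and whose axes are the flange's). Camera axes: x right, y down, z forward; pixel columns grow to the right and rows downward; lengths in m; the calibration is good to about 2 mm. A picture is of the moment at which its call begins: read the wrist's pose just before it. There is no depth.
- bot.job_done(): hands the job in; it is judged then, once.
Trained networks look in a picture, given as the dict that the camera call returned (one of the last four; its "shot" number tells which), for a name from the list of things; names that differ only in an ending like _2 or _b are one class to them, and where a whole thing is asked for, a point or a joint stands for the part that bears it (a point fixed in the world has none). Each returns a list of dicts, best first, with "conf" (0 to 1); they miss things now and then, are a little off and sometimes report something else, mostly with a low value. They report only what shows in the picture. A call takes as long as a camera call.
- bot.trace(query, picture): "region" (400x640 bool, what is visible of it).
- bot.spot_point(query, picture): "xyz" ([x, y, z] in m, in world coordinates, good to about 4 mm: a listed point, or the origin of a listed thing).
The state is a dict: "clock": time; "qpos": joint angles; "qd": joint speeds; "joint_efforts": joint torques, N m; "position": TCP position; "tool_rot": TCP orientation; "force": force on the tool from outside, world axes, zero at the start; "moment": the same for the moment, N m; "grip_width": finger opening in m; "finger_force": force on a finger pad.
Only numpy, scipy, OpenCV 4.12 (cv2) and the standard library are available. Lean on these libraries where they do the work, as an engineer would, in place of code of your own. Each camera call takes 0.05 s, during which the arm holds its last target. There are 200 camera calls.

TASK

One of the three open mini centrifuges has a binding bearing. First push each rotor round by hand, a good quarter turn or more, to feel which one drags instead of running free; then lift that unit's lockout bolt over the ridge, slide it across to the red end and set it down fully home. Leave the other two bolts home at the green end, and do not disturb the bottle, tube box or pipette.

Things in the scene. Friction and masses are not known exactly. Their poses are not given: they have to be found in the camera images.
- unit_a: One of three like white mini centrifuges, lid off, fixed to the bench, 170 mm deep (x), 150 mm wide (y). Origin: centre of its underside; x points from its front (robot side) to its back, y to its left, z up. Bolt channel along its front, rotor on the rear deck (58 mm high).
- ridge_a (a point): Middle of unit_a's bolt channel, on its floor (36 mm high), unit x = -60 mm, y = 0. Channel along y, 124 mm long, 23 wide, crossed here by a ridge 10 mm long, 7 high. Lips over its edges (62 to 66 mm high, slot 16 mm wide) let the bolt lift at most 14 mm. Green end at -y, red end at +y.
- rotor_a (a joint): Angle of unit_a's rotor (rad, anticlockwise from above, unbounded). At 0 its yellow arm points to unit +x; starts within 0.25 of 0. Free: coasts for a second or more after a push. Binding: resists with 1 to 4 N at the arm, stops at once when let go. All look alike.
- axle_a (a point): On the rotor axis of unit_a (unit x = 30 mm, y = 0), 80 mm high, half-way up the arms. Black disc of 46 mm radius, top 68 mm high, hub radius 13 mm, 4 arms at 90 degrees (one yellow, three blue), 8 mm thick, each ending in an upright 16 mm bucket centred 38 mm from the axis, top 94 mm high. Push an arm with a finger, either way.
- knob_a (a point): Centre of the orange knob (16 x 16 x 36 mm tall) of unit_a's loose bolt, 92 mm high at rest. A 10 mm stem joins it to a bar 44 x 20 x 12 mm on the channel floor; 60 g. Starts at the green end, unit y about -33 mm; home at the red end at y = +33 (27 to 40). To cross, lift about 10 mm (7 to 14), slide, let down.
- unit_b: One of three like white mini centrifuges, lid off, fixed to the bench, 170 mm deep (x), 150 mm wide (y). Origin: centre of its underside; x points from its front (robot side) to its back, y to its left, z up. Bolt channel along its front, rotor on the rear deck (58 mm high).
- ridge_b (a point): Middle of unit_b's bolt channel, on its floor (36 mm high), unit x = -60 mm, y = 0. Channel along y, 124 mm long, 23 wide, crossed here by a ridge 10 mm long, 7 high. Lips over its edges (62 to 66 mm high, slot 16 mm wide) let the bolt lift at most 14 mm. Green end at -y, red end at +y.
- rotor_b (a joint): Angle of unit_b's rotor (rad, anticlockwise from above, unbounded). At 0 its yellow arm points to unit +x; starts within 0.25 of 0. Free: coasts for a second or more after a push. Binding: resists with 1 to 4 N at the arm, stops at once when let go. All look alike.
- axle_b (a point): On the rotor axis of unit_b (unit x = 30 mm, y = 0), 80 mm high, half-way up the arms. Black disc of 46 mm radius, top 68 mm high, hub radius 13 mm, 4 arms at 90 degrees (one yellow, three blue), 8 mm thick, each ending in an upright 16 mm bucket centred 38 mm from the axis, top 94 mm high. Push an arm with a finger, either way.
- knob_b (a point): Centre of the orange knob (16 x 16 x 36 mm tall) of unit_b's loose bolt, 92 mm high at rest. A 10 mm stem joins it to a bar 44 x 20 x 12 mm on the channel floor; 60 g. Starts at the green end, unit y about -33 mm; home at the red end at y = +33 (27 to 40). To cross, lift about 10 mm (7 to 14), slide, let down.
- unit_c: One of three like white mini centrifuges, lid off, fixed to the bench, 170 mm deep (x), 150 mm wide (y). Origin: centre of its underside; x points from its front (robot side) to its back, y to its left, z up. Bolt channel along its front, rotor on the rear deck (58 mm high).
- ridge_c (a point): Middle of unit_c's bolt channel, on its floor (36 mm high), unit x = -60 mm, y = 0. Channel along y, 124 mm long, 23 wide, crossed here by a ridge 10 mm long, 7 high. Lips over its edges (62 to 66 mm high, slot 16 mm wide) let the bolt lift at most 14 mm. Green end at -y, red end at +y.
- rotor_c (a joint): Angle of unit_c's rotor (rad, anticlockwise from above, unbounded). At 0 its yellow arm points to unit +x; starts within 0.25 of 0. Free: coasts for a second or more after a push. Binding: resists with 1 to 4 N at the arm, stops at once when let go. All look alike.
- axle_c (a point): On the rotor axis of unit_c (unit x = 30 mm, y = 0), 80 mm high, half-way up the arms. Black disc of 46 mm radius, top 68 mm high, hub radius 13 mm, 4 arms at 90 degrees (one yellow, three blue), 8 mm thick, each ending in an upright 16 mm bucket centred 38 mm from the axis, top 94 mm high. Push an arm with a finger, either way.
- knob_c (a point): Centre of the orange knob (16 x 16 x 36 mm tall) of unit_c's loose bolt, 92 mm high at rest. A 10 mm stem joins it to a bar 44 x 20 x 12 mm on the channel floor; 60 g. Starts at the green end, unit y about -33 mm; home at the red end at y = +33 (27 to 40). To cross, lift about 10 mm (7 to 14), slide, let down.
- flask: White reagent bottle, 60 mm diameter, 115 mm tall, bystander; origin at the centre of its underside.
- tubes: Blue tube box 90 x 130 mm, 47 mm tall, bystander; origin at the centre of its underside.
- pipette: White pipette lying on the bench, 240 mm long, 26 mm thick, bystander; origin in its middle on the bench.

How it is judged:
On the way, in this order (a step that is already met when the one before it is completed fails the run):
1. all three rotors have been pushed round, over 0.7 rad from their zero ((value of joint rotor_a above 0.7 rad or value of joint rotor_a below -0.7 rad) and (value of joint rotor_b above 0.7 rad or value of joint rotor_b below -0.7 rad) and (value of joint rotor_c above 0.7 rad or value of joint rotor_c below -0.7 rad)), for 0.05 s.
2. then a lockout bolt is across at its red end ((y of knob_a in the frame of unit_a above 0.024 m or y of knob_b in the frame of unit_b above 0.024 m or y of knob_c in the frame of unit_c above 0.024 m)), for 0.2 s.
At the end, for the whole second after the job is handed in: The bolt of the unit whose rotor binds stands at the red end (knob over 24 mm to the red side of the ridge), those of the two free-running units at the green end (over 24 mm to the green side); all three bolts are down on the channel floor (within 3 mm) and upright (within 0.12 rad) (z of knob_a in the frame of unit_a below 0.095 m and angle between each of knob_a, knob_b, knob_c's own z axis and vertical below 0.12 rad and ((contact force between unit_a and anything else above 1.8 N and y of knob_a in the frame of unit_a above 0.024 m) or (contact force between unit_a and anything else below 1.8 N and y of knob_a in the frame of unit_a below -0.024 m)) and z of knob_b in the frame of unit_b below 0.095 m and ((contact force between unit_b and anything else above 1.8 N and y of knob_b in the frame of unit_b above 0.024 m) or (contact force between unit_b and anything else below 1.8 N and y of knob_b in the frame of unit_b below -0.024 m)) and z of knob_c in the frame of unit_c below 0.095 m and ((contact force between unit_c and anything else above 1.8 N and y of knob_c in the frame of unit_c above 0.024 m) or (contact force between unit_c and anything else below 1.8 N and y of knob_c in the frame of unit_c below -0.024 m))); the robot touches nothing.
It fails at once if the bottle, tube box or pipette is moved by over 30 mm (distance of any of flask, tubes, pipette from where it was at the start of the episode above 0.03 m).
It fails at once if the bottle is tipped over (angle between flask's own z axis and vertical above 0.6 rad).
It also fails if it takes over 58 s, if anything falls off the work surface, if the arm or the gripper's body presses on something with over 40 N, if the wrist force passes 120 N, or if a joint passes its speed limit or range.

## Working session

There is one attempt and no reset: what is moved stays moved. The work goes in short steps, Python scripts to look and compute and a shell command to move; the robot and the scene stay as the last step left them, time stands still between calls to the robot, and variables do not carry over. Pictures are saved under pics/ and viewed, at most 10 in all, crops included, and the job is handed in when it is done.

```bash
mkdir -p pics; python3 - <<'E'
from workcell import bot
import cv2,numpy as np
s=bot.observe(); print(s['clock'],s['position'],s['tool_rot'],s['grip_width'],bot.tip_reach,s['force'])
for n in('top','side'):
    p=bot.grab_frame(n); cv2.imwrite(f'pics/{n}0.png',p['img'][:,:,::-1])
    print(n,np.round(p['R'],3).tolist(),np.round(p['t'],3))
    for q in('unit_a','axle_a','knob_a','ridge_a','flask','tubes','pipette'):
        print(q,[(np.round(d['xyz'],3).tolist(),round(d['conf'],2)) for d in bot.spot_point(q,p)])
E
```

```text
0.0 [ 0.21286624 -0.58734447  0.30333307] [-3.14042016e+00  1.03425939e-04  3.47740928e-01] 0.08530374848563164 0.0726 [0.30436606 0.13759368 0.92378732]
top [[-0.005, -1.0, -0.024], [-0.996, 0.007, -0.09], [0.09, 0.024, -0.996]] [-1.000e-03  5.900e-01  1.222e+00]
unit_a [([0.446, 0.323, -0.005], 0.9), ([0.476, -0.313, 0.003], 0.67), ([0.578, -0.01, 0.003], 0.55)]
axle_a [([0.504, -0.305, 0.08], 0.85), ([0.607, -0.012, 0.084], 0.67), ([0.474, 0.327, 0.077], 0.56)]
knob_a [([0.518, -0.052, 0.091], 0.65), ([0.426, -0.354, 0.088], 0.63), ([0.391, 0.269, 0.09], 0.48), ([0.444, 0.321, -0.005], 0.31)]
ridge_a [([0.515, -0.012, 0.036], 0.86), ([0.388, 0.305, 0.034], 0.61)]
flask [([0.774, -0.259, 0.001], 0.58)]
tubes [([0.773, 0.2, 0.001], 0.97), ([0.444, 0.323, -0.004], 0.72), ([0.476, -0.314, 0.002], 0.28)]
pipette [([0.779, -0.014, -0.0], 0.93)]
side [[-0.931, -0.364, 0.0], [-0.218, 0.557, -0.802], [0.291, -0.747, -0.598]] [0.523 0.196 0.845]
unit_a [([0.475, -0.31, -0.0], 0.93), ([0.577, -0.008, -0.0], 0.7)]
axle_a [([0.607, -0.012, 0.078], 0.85), ([0.471, 0.329, 0.081], 0.85), ([0.501, -0.3, 0.082], 0.55)]
knob_a [([0.397, 0.275, 0.088], 0.95), ([0.517, -0.05, 0.096], 0.73), ([0.426, -0.358, 0.09], 0.71), ([0.418, -0.326, 0.035], 0.38)]
ridge_a [([0.389, 0.307, 0.035], 0.97), ([0.518, -0.017, 0.035], 0.88), ([0.416, -0.329, 0.034], 0.63)]
flask []
tubes [([0.772, 0.203, -0.003], 0.55)]
pipette [([0.78, -0.012, 0.004], 0.8), ([0.478, -0.311, -0.001], 0.37), ([0.773, -0.265, 0.001], 0.25)]
```

View pics/top0.png

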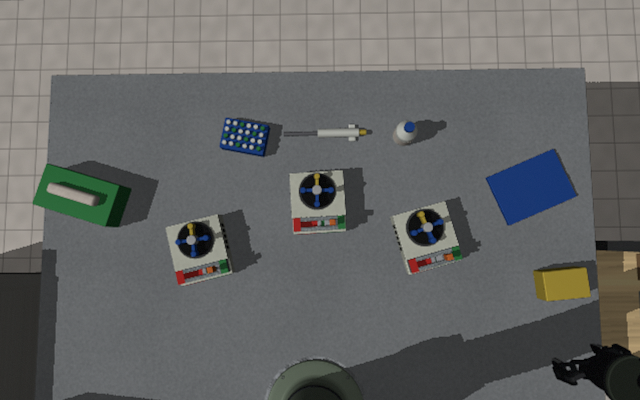

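View pics/side0.png

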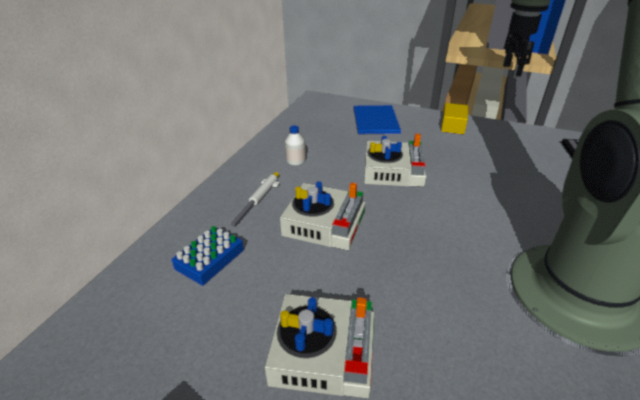

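The top view shows three units, at about pixels (200,248), (318,200) and (428,237). The tube box, pipette and bottle sit behind them, all yellow arms point to the back, and all knobs are at the green end. I'll write the fitting helper next.

```bash
cat > h.py <<'E'
import numpy as np, sys
from scipy.spatial.transform import Rotation as Ro
from workcell import bot
L=np.array([[30,0],[-60,0],[-60,-33],[0,0]])/1e3   # axle ridge knob unit
obs=dict(R=[[.5025,-.3025],[.416,-.329],[.426,-.356],[.4755,-.3115]],
 M=[[.607,-.012],[.5165,-.0145],[.5175,-.051],[.5775,-.009]],
 L=[[.4725,.328],[.3885,.306],[.394,.272],[.445,.322]])
def fit(n):
    P=np.array(obs[n]); a=L-L.mean(0); b=P-P.mean(0)
    y=np.arctan2((a[:,0]*b[:,1]-a[:,1]*b[:,0]).sum(),(a*b).sum())
    R=np.array([[np.cos(y),-np.sin(y)],[np.sin(y),np.cos(y)]])
    return y,R,P.mean(0)-R@L.mean(0)
def plan(n,pts):
    """pts: unit-frame (x,y,z_tcp) mm; prints cumulative tool-frame shifts (after/with yaw align)"""
    y,R,o=fit(n); s=bot.observe(); T=Ro.from_euler('xyz',s['tool_rot']); p=np.array(s['position'])
    D=Ro.from_euler('xyz',[np.pi,0,y])
    print(n,'yaw',round(y,3),'o',np.round(o,4),'clock',s['clock'],'rotvec tool',np.round((T.inv()*D).as_rotvec(),3))
    u=R.T@(p[:2]-o)*1e3; print('tcp in unit mm',np.round(u,1),round(p[2]*1e3,1),'force',np.round(s['force'],2))
    for q in pts:
        w=np.r_[o+R@np.array(q[:2])/1e3,q[2]/1e3]
        print(q,'current-tool shift',np.round(T.inv().apply(w-p)*1e3,1),'aligned',np.round(D.inv().apply(w-p)*1e3,1))
        p=w
if __name__=='__main__': plan(sys.argv[1],eval(sys.argv[2]))
E
python3 h.py R '[(65,35,200),(65,35,148)]'; python3 h.py M '[]'; python3 h.py L '[]'
```

```text
R yaw 0.274 o [ 0.4744 -0.3107] clock 0.8 rotvec tool [ 0.    -0.     0.073]
tcp in unit mm [-326.7 -195.7] 303.9 force [-0.57  0.06  0.25]
(65, 35, 200) current-tool shift [ 407.5 -201.3  103.9] aligned [ 391.7 -230.7  103.9]
(65, 35, 148) current-tool shift [-0. -0. 52.] aligned [ 0. -0. 52.]
M yaw 0.056 o [ 0.5766 -0.0121] clock 0.8 rotvec tool [ 0.    -0.     0.291]
tcp in unit mm [-395.5 -554. ] 303.9 force [-0.57  0.06  0.25]
L yaw 0.26 o [0.4446 0.3208] clock 0.8 rotvec tool [ 0.    -0.     0.087]
tcp in unit mm [-457.7 -818.1] 303.9 force [-0.57  0.06  0.25]
```

```bash
python3 -m jog '[[[0,0,0,0,0,0.073,0],[39,-23,5,0,0,0,0],[39,-23,5,0,0,0,0],[39,-23,10,0,0,0,0],[39,-23,10,0,0,0,0]]]' >/dev/null
python3 -m jog '[[[39,-23,10,0,0,0,0],[39,-23,10,0,0,0,0],[39,-23,10,0,0,0,0],[39,-23,10,0,0,0,0],[39,-23,14,0,0,0,0]]]'
python3 h.py R '[(65,35,148)]'
```

```text
clock: 1.8
position: [0.496, -0.2918, 0.22]
tool_rot: [3.141, -0.001, 0.275]
force: [-0.0, -1.0, -0.7]
grip_width: 0.0001
finger_force: 0.0
R yaw 0.274 o [ 0.4744 -0.3107] clock 1.8 rotvec tool [ 0.001 -0.001  0.   ]
tcp in unit mm [25.9 12.4] 220.0 force [-0.04 -0.98 -0.66]
(65, 35, 148) current-tool shift [ 39.1 -22.7  72. ] aligned [ 39.1 -22.6  72. ]
```

```bash
python3 -m jog '[[[39,-23,20,0,0,0,0],[0,0,0,0,0,0,0]]]'; python3 - <<'E'
from workcell import bot
import cv2
p=bot.grab_frame('wrist'); cv2.imwrite('pics/w1.png',p['img'][:,:,::-1]); print(p['tool_from_camera'],p['intrinsics'])
E
```

```text
clock: 2.0
position: [0.5293, -0.2542, 0.1976]
tool_rot: [-3.138, -0.0, 0.283]
force: [-0.5, -0.6, 0.4]
grip_width: -0.0
finger_force: 0.0
[[-4.19859131e-04 -9.54671966e-01 -2.97659641e-01  7.60001206e-02]
 [ 9.99999887e-01 -4.67177176e-04  8.78247002e-05 -4.73246804e-04]
 [-2.22903569e-04 -2.97659570e-01  9.54672054e-01 -6.89676542e-02]
 [ 0.00000000e+00  0.00000000e+00  0.00000000e+00  1.00000000e+00]] [[343.60233664   0.         318.91505778]
 [  0.         343.60233664 201.61792197]
 [  0.           0.           1.        ]]
```

View pics/w1.png

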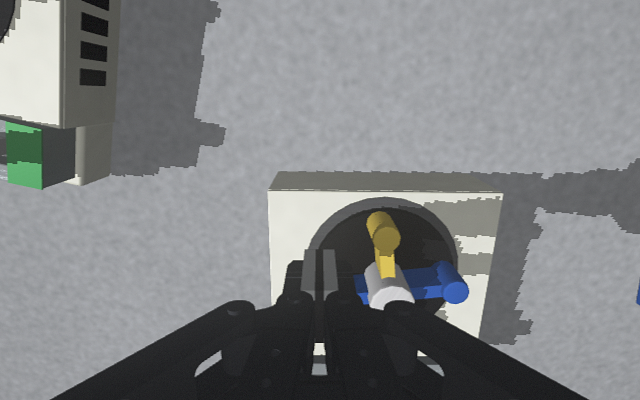

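The wrist view shows the shut fingers at (320,280), left of the yellow bucket at (380,235), so they are over the gap. I'll descend and push.

```bash
cat > m.py <<'E'
# motion check: two wrist frames apart in time, arm still
from workcell import bot
import cv2,numpy as np,sys
f=[]
for i in range(4):
    p=bot.grab_frame('wrist'); f.append(p['img'].astype(int))
s=bot.observe(); print(s['clock'],'force',np.round(s['force'],2))
print('changed px',[int((abs(f[i+1]-f[i]).sum(2)>60).sum()) for i in range(3)])
cv2.imwrite(f'pics/{sys.argv[1]}.png',np.hstack([f[0],f[3]])[:,:,::-1].astype(np.uint8)[:,::2][::2])
E
python3 -m jog '[[[0,0,25,0,0,-0.01,0],[0,0,24,0,0,0,0],[0,0,0,0,0,0,0],[0,9,0,0,0,0,0],[0,9,0,0,0,0,0]]]' | grep -v tool
python3 -m jog '[[[0,9,0,0,0,0,0],[0,8,0,0,0,0,0]]]'| grep -v tool
python3 -m jog '[[[-2,8,0,0,0,0,0],[-2,8,0,0,0,0,0]]]'| grep -v tool
python3 -m jog '[[[-4,7,0,0,0,0,0],[-7,5,0,0,0,0,0]]]'| grep -v tool
python3 -m jog '[[[-7,5,0,0,0,0,0],[-7,3,0,0,0,0,0]]]'| grep -v tool
python3 m.py r1; python3 h.py R '[]'
```

```text
clock: 2.55
position: [0.5316, -0.2788, 0.1523]
force: [1.6, 3.2, -0.2]
grip_width: 0.0003
finger_force: 1.0
clock: 2.75
position: [0.5359, -0.2953, 0.1516]
force: [-2.8, 2.1, 1.0]
grip_width: -0.0002
finger_force: 1.5
clock: 2.95
position: [0.5356, -0.3107, 0.1506]
force: [-0.3, 2.6, -1.0]
grip_width: 0.0003
finger_force: 1.2
clock: 3.15
position: [0.5293, -0.3253, 0.1508]
force: [-0.5, 5.6, -0.8]
grip_width: 0.0003
finger_force: 2.1
clock: 3.35
position: [0.5178, -0.3376, 0.1511]
force: [1.6, 1.7, 0.4]
grip_width: -0.0002
finger_force: 1.0
3.55 force [-0.34  0.55  0.27]
changed px [8826, 5245, 5695]
R yaw 0.274 o [ 0.4744 -0.3107] clock 3.55 rotvec tool [ 0.   -0.    0.01]
tcp in unit mm [ 34.8 -37.1] 151.1 force [-0.34  0.55  0.27]
```

View pics/r1.png

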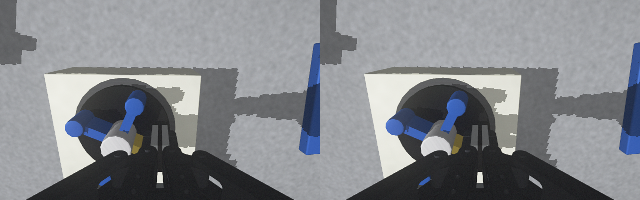

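The two frames are identical, with blue buckets at (75,128) and (135,105), so the rotor stopped at once after steady 2–5 N. This unit looks like the binding one. I'll push the other two to confirm it.

```bash
python3 -m jog '[[[0,0,-30,0,0,0,0],[0,0,-25,0,0,0.01,0]]]' | head -2; python3 h.py M '[(66,36,200),(66,36,148)]'
```

```text
clock: 3.75
position: [0.5182, -0.3364, 0.2066]
M yaw 0.056 o [ 0.5766 -0.0121] clock 3.75 rotvec tool [-0.     0.001  0.219]
tcp in unit mm [ -76.7 -320.5] 206.6 force [ 0.22 -0.45  1.21]
(66, 36, 200) current-tool shift [ 216.6 -317.     6.6] aligned [ 142.7 -356.5    6.6]
(66, 36, 148) current-tool shift [ 0.  0. 52.] aligned [ 0. -0. 52.]
```

```bash
python3 -m jog '[[[0,0,0,0,0,0.11,0],[0,0,0,0,0,0.109,0],[16,-39.6,0,0,0,0,0],[16,-39.6,0,0,0,0,0],[16,-39.6,0,0,0,0,0]]]' >/dev/null
python3 -m jog '[[[16,-39.6,0,0,0,0,0],[16,-39.6,0,0,0,0,0],[16,-39.6,0,0,0,0,0],[16,-39.6,0,0,0,0,0],[16,-39.6,0,0,0,0,0]]]' >/dev/null
python3 -m jog '[[[15,-39.6,6,0,0,0,0],[0,0,0,0,0,0,0]]]' | head -3;  python3 h.py M '[(66,36,148)]'
```

```text
clock: 4.95
position: [0.6417, 0.0345, 0.1992]
tool_rot: [-3.138, -0.0, 0.064]
M yaw 0.056 o [ 0.5766 -0.0121] clock 4.95 rotvec tool [-0.003 -0.     0.007]
tcp in unit mm [67.6 42.9] 199.2 force [-0.72 -0.57 -0.53]
(66, 36, 148) current-tool shift [-1.6  7.1 51.1] aligned [-1.6  6.9 51.2]
```

```bash
python3 -m jog '[[[-1,5,25,0,0,0.006,0],[0,0,26,0,0,0,0],[0,0,0,0,0,0,0],[0,9,0,0,0,0,0],[0,9,0,0,0,0,0]]]' | grep -v tool
python3 -m jog '[[[0,9,0,0,0,0,0],[0,8,0,0,0,0,0]]]'| grep -v tool
python3 -m jog '[[[-2,8,0,0,0,0,0],[-2,8,0,0,0,0,0]]]'| grep -v tool
python3 -m jog '[[[-4,7,0,0,0,0,0],[-7,5,0,0,0,0,0]]]'| grep -v tool
python3 -m jog '[[[-7,5,0,0,0,0,0],[-7,3,0,0,0,0,0]]]'| grep -v tool
python3 m.py mm1; python3 h.py M '[]'
```

```text
clock: 5.45
position: [0.6418, 0.0034, 0.1503]
force: [0.6, 0.3, 0.6]
grip_width: 0.0003
finger_force: 0.0
clock: 5.65
position: [0.6423, -0.0143, 0.1498]
force: [0.3, 0.9, 0.3]
grip_width: 0.0001
finger_force: 0.0
clock: 5.85
position: [0.6387, -0.0299, 0.1491]
force: [-0.1, 0.3, -0.9]
grip_width: 0.0
finger_force: 0.0
clock: 6.05
position: [0.6281, -0.0423, 0.1488]
force: [0.3, -0.2, 1.0]
grip_width: -0.0002
finger_force: 0.0
clock: 6.25
position: [0.6141, -0.0508, 0.1489]
force: [0.3, -0.1, 0.2]
grip_width: 0.0001
finger_force: 0.0
6.45 force [-1.88 -1.   -0.11]
changed px [10284, 10043, 10248]
M yaw 0.056 o [ 0.5766 -0.0121] clock 6.45 rotvec tool [-0.    -0.    -0.006]
tcp in unit mm [ 36.1 -40. ] 149.1 force [-1.88 -1.   -0.11]
```

View pics/mm1.png

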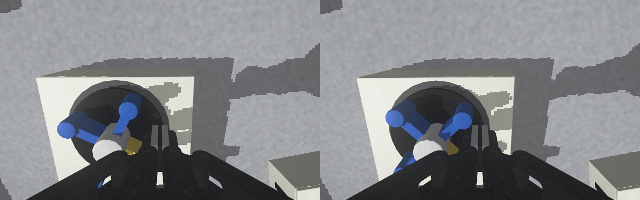

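The blue buckets moved from (68,130) and (130,110) to (395,118) and (462,120) in the second frame, with no push force, so this rotor coasts and is free. Next is the left unit.

```bash
python3 -m jog '[[[0,0,-30,0,0,0,0],[0,0,-25,0,0,0,0]]]' | head -2; python3 h.py L '[(66,38,200),(66,38,148)]'
```

```text
clock: 6.65
position: [0.6149, -0.0498, 0.2045]
L yaw 0.26 o [0.4446 0.3208] clock 6.65 rotvec tool [-0.     0.001 -0.21 ]
tcp in unit mm [  69.2 -401.9] 204.5 force [ 0.45 -0.14  0.42]
(66, 38, 200) current-tool shift [ -94.8 -429.6    4.7] aligned [  -3.2 -439.9    4.5]
(66, 38, 148) current-tool shift [ 0.  0. 52.] aligned [-0. -0. 52.]
```

```bash
python3 -m jog '[[[0,0,0,0,0,-0.105,0],[0,0,0,0,0,-0.105,0],[0,-40,0,0,0,0,0],[0,-40,0,0,0,0,0],[0,-40,0,0,0,0,0]]]' >/dev/null
python3 -m jog '[[[0,-40,0,0,0,0,0],[0,-40,0,0,0,0,0],[0,-40,0,0,0,0,0],[0,-40,0,0,0,0,0],[0,-40,0,0,0,0,0]]]' >/dev/null
python3 -m jog '[[[-1,-40,1,0,0,0,0],[-1,-40,1,0,0,0,0],[-1,-40,2,0,0,0,0],[0,0,0,0,0,0,0]]]' | head -3;  python3 h.py L '[(66,38,148)]'
```

```text
clock: 8.05
position: [0.4958, 0.3805, 0.1996]
tool_rot: [-3.138, 0.0, 0.267]
L yaw 0.26 o [0.4446 0.3208] clock 8.05 rotvec tool [-0.003  0.     0.007]
tcp in unit mm [64.8 44.6] 199.6 force [-0.48 -0.06 -0.36]
(66, 38, 148) current-tool shift [ 1.2  6.8 51.6] aligned [ 1.2  6.6 51.6]
```

```bash
python3 -m jog '[[[1,5,25,0,0,0.006,0],[0,0,26,0,0,0,0],[0,0,0,0,0,0,0],[0,9,0,0,0,0,0],[0,9,0,0,0,0,0]]]' | grep -v tool
python3 -m jog '[[[0,9,0,0,0,0,0],[0,8,0,0,0,0,0]]]'| grep -v tool
python3 -m jog '[[[-2,8,0,0,0,0,0],[-2,8,0,0,0,0,0]]]'| grep -v tool
python3 -m jog '[[[-4,7,0,0,0,0,0],[-7,5,0,0,0,0,0]]]'| grep -v tool
python3 -m jog '[[[-7,5,0,0,0,0,0],[-7,3,0,0,0,0,0]]]'| grep -v tool
python3 m.py l1; python3 -m jog '[[[0,0,-30,0,0,0,0],[0,0,-27,0,0,0,0]]]' | head -2
python3 h.py R '[(-60,-33,200),(-60,-33,154)]'
```

```text
clock: 8.55
position: [0.5063, 0.3518, 0.1502]
force: [0.6, 0.4, 0.4]
grip_width: 0.0002
finger_force: 0.0
clock: 8.75
position: [0.5107, 0.3346, 0.1498]
force: [-1.0, -0.4, -0.4]
grip_width: -0.0002
finger_force: 0.0
clock: 8.95
position: [0.5102, 0.3185, 0.1492]
force: [0.4, 0.6, -0.5]
grip_width: 0.0001
finger_force: 0.0
clock: 9.15
position: [0.5024, 0.304, 0.1489]
force: [-0.1, 1.1, -0.8]
grip_width: -0.0
finger_force: 0.0
clock: 9.35
position: [0.4903, 0.2931, 0.1489]
force: [0.8, 0.0, 0.2]
grip_width: -0.0001
finger_force: 0.0
9.55 force [-0.42  0.33  0.2 ]
changed px [8993, 9207, 8857]
clock: 9.75
position: [0.4908, 0.2939, 0.2064]
R yaw 0.274 o [ 0.4744 -0.3107] clock 9.75 rotvec tool [ 0.     0.001 -0.02 ]
tcp in unit mm [179.6 577.6] 206.4 force [0.86 1.25 0.27]
(-60, -33, 200) current-tool shift [-227.3  615.3    6.7] aligned [-239.6  610.6    6.4]
(-60, -33, 154) current-tool shift [ 0. -0. 46.] aligned [ 0. -0. 46.]
```

View pics/l1.png

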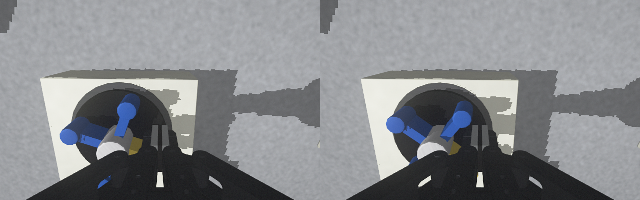

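The left rotor's buckets also moved between frames, from (68,135) and (126,110) to (396,124) and (462,118), so it is free. The right-hand unit is the one that binds, so I'll go to its knob.

```bash
python3 -m jog '[[[-16,41,0,0,0,-0.02,0.6],[-16,41,0,0,0,0,0.6],[-16,41,0,0,0,0,0.6],[-16,41,0,0,0,0,0.6],[-16,41,0,0,0,0,0.6]]]' 40 >/dev/null
python3 -m jog '[[[-16,41,0,0,0,0,0.6],[-16,41,0,0,0,0,0.6],[-16,41,0,0,0,0,0.6],[-16,41,0,0,0,0,0.6],[-16,41,0,0,0,0,0.6]]]'  >/dev/null
python3 -m jog '[[[-16,41,0,0,0,0,0.6],[-16,41,0,0,0,0,0.6],[-16,41,0,0,0,0,0.6],[-16,41,0,0,0,0,0.6],[-16,36,0,0,0,0,0.6]]]'  >/dev/null
python3 -m jog '[[[0,0,6,0,0,0,0.6],[0,0,0,0,0,0,0.6],[0,0,0,0,0,0,0.6]]]'
python3 - <<'E'
from workcell import bot
from h import fit
import cv2,numpy as np
from scipy.spatial.transform import Rotation as Ro
s=bot.observe(); p=bot.grab_frame('wrist')
T=np.eye(4); T[:3,:3]=Ro.from_euler('xyz',s['tool_rot']).as_matrix(); T[:3,3]=s['position']
W=T@p['tool_from_camera']; K=p['intrinsics']
y,R,o=fit('R')
for q in('knob_a','axle_a','ridge_a'):
    for d in bot.spot_point(q,p): print(q,np.round(d['xyz'],4),round(d['conf'],2),'unit',np.round(R.T@(np.array(d['xyz'][:2])-o)*1e3,1))
im=p['img'].copy()
for w,c in(((-60,-33,110),(255,0,255)),((-60,0,66),(0,255,0)),((30,0,80),(255,255,0))):
    X=np.linalg.inv(W)@np.r_[o+R@np.array(w[:2])/1e3,w[2]/1e3,1]; u=K@X[:3]; u/=u[2]; cv2.circle(im,(int(u[0]),int(u[1])),4,c,1)
t=bot.grab_frame('top')['img'][150:310,150:480]
cv2.imwrite('pics/w2.png',np.vstack([im,cv2.resize(t,None,fx=1,fy=1) if 0 else np.pad(t,((0,0),(0,310),(0,0)))])[:,:,::-1])
print(bot.observe()['clock'])
E
python3 h.py R '[(-60,-33,200),(-60,-33,154)]'
```

```text
clock: 11.55
position: [0.4244, -0.3575, 0.1998]
tool_rot: [-3.141, -0.0, 0.275]
force: [-0.1, 0.4, -0.0]
grip_width: 0.0518
finger_force: 0.0
knob_a [ 0.4269 -0.3599  0.0959] 0.7 unit [-59.1 -34.5]
axle_a [ 0.5017 -0.3047  0.0818] 0.77 unit [27.9 -1.6]
ridge_a [ 0.4263 -0.3585  0.0971] 0.73 unit [-59.3 -33. ]
ridge_a [ 0.4178 -0.3288  0.0352] 0.71 unit [-59.4  -2.1]
11.8
R yaw 0.274 o [ 0.4744 -0.3107] clock 11.8 rotvec tool [ 0. -0.  0.]
tcp in unit mm [-61.  -31.8] 200.2 force [-0.19 -0.77  0.88]
(-60, -33, 200) current-tool shift [1.  1.2 0.2] aligned [1.  1.2 0.2]
(-60, -33, 154) current-tool shift [-0. -0. 46.] aligned [ 0. -0. 46.]
```

View pics/w2.png

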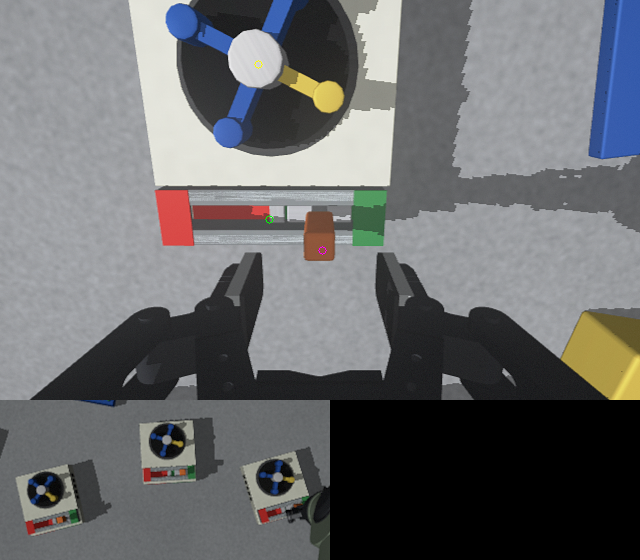

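The wrist view shows the knob at (319,240) centred between the pads, with the channel square to the tool and matching the predicted marks. The top crop below it shows all three yellow arms well round to the right. I'll descend and grip.

```bash
python3 -m jog '[[[1,1,23,0,0,0,0.6],[0,0,23,0,0,0,0.6],[0,0,0,0,0,0,0.6],[0,0,0,0,0,0,0],[0,0,0,0,0,0,0]]]' 40 >/dev/null
python3 -m jog '[[[0,0,0,0,0,0,0],[0,0,0,0,0,0,0],[0,0,0,0,0,0,0]]]'; python3 h.py R '[]'
```

```text
clock: 12.6
position: [0.4253, -0.3593, 0.1544]
tool_rot: [3.141, -0.0, 0.274]
force: [-0.9, 0.5, 5.8]
grip_width: 0.0154
finger_force: 45.1
R yaw 0.274 o [ 0.4744 -0.3107] clock 12.6 rotvec tool [ 0.001 -0.    -0.001]
tcp in unit mm [-60.4 -33.4] 154.4 force [-0.95  0.52  5.76]
```

```bash
python3 -m jog '[[[0,0,-4,0,0,0,0],[0,0,-3.5,0,0,0,0],[0,0,-3,0,0,0,0],[0,0,0,0,0,0,0]]]'; python3 h.py R '[]'
```

```text
clock: 13.0
position: [0.4253, -0.3593, 0.1649]
tool_rot: [3.141, -0.0, 0.274]
force: [0.3, -0.1, -0.9]
grip_width: 0.0153
finger_force: 44.1
R yaw 0.274 o [ 0.4744 -0.3107] clock 13.0 rotvec tool [ 0.001 -0.    -0.001]
tcp in unit mm [-60.4 -33.5] 164.9 force [ 0.32 -0.1  -0.94]
```

```bash
python3 -m jog '[[[0,-8,0,0,0,0,0],[0,-8,0,0,0,0,0],[0,-8,0,0,0,0,0],[0,-8,0,0,0,0,0],[0,0,0,0,0,0,0]]]' | grep -E "force|pos|width"
python3 -m jog '[[[0,-8,0,0,0,0,0],[0,-8,0,0,0,0,0],[0,-8,0,0,0,0,0],[0,-10,0,0,0,0,0],[0,0,0,0,0,0,0]]]'| grep -E "force|pos|width"; python3 h.py R '[(-60,33,165)]'
```

```text
position: [0.4163, -0.3271, 0.1644]
force: [0.5, 0.8, -1.0]
grip_width: 0.0153
finger_force: 44.1
position: [0.4071, -0.2942, 0.1644]
force: [-0.8, 0.0, -0.6]
grip_width: 0.015
finger_force: 44.1
R yaw 0.274 o [ 0.4744 -0.3107] clock 14.0 rotvec tool [-0.001  0.     0.001]
tcp in unit mm [-60.4  34.1] 164.4 force [-0.79  0.02 -0.61]
(-60, 33, 165) current-tool shift [ 0.4  1.1 -0.6] aligned [ 0.4  1.1 -0.6]
```

```bash
python3 -m jog '[[[0,1,4,0,0,0,0],[0,0,4,0,0,0,0],[0,0,2,0,0,0,0],[0,0,0.5,0,0,0,0],[0,0,0,0,0,0,0]]]' | grep -E "force|pos|width"
python3 -m jog '[[[0,0,0,0,0,0,0.5],[0,0,0,0,0,0,0.5],[0,0,0,0,0,0,0.5],[0,0,-25,0,0,0,0.5],[0,0,-25,0,0,0,0.5]]]'| grep -E "force|pos|width"
python3 -m jog '[[[0,0,-30,0,0,0,0.5],[-30,0,-30,0,0,0,0.5],[-30,0,-30,0,0,0,0.5],[0,0,0,0,0,0,0.5]]]'| grep -E "force|pos|width"
python3 - <<'E'
from workcell import bot
from h import fit
import cv2,numpy as np
out=[]
for n in('wrist','side'):
    p=bot.grab_frame(n); im=p['img'].copy()
    for d in bot.spot_point('knob_a',p):
        print(n,np.round(d['xyz'],4),round(d['conf'],2),[(k,np.round(fit(k)[1].T@(np.array(d['xyz'][:2])-fit(k)[2])*1e3,1).tolist()) for k in 'RML'])
    out.append(im if n=='wrist' else im[120:320,260:580])
c=cv2.resize(out[0][100:],(512,240)); b=np.zeros((240+200,640,3),np.uint8); b[:240,:512]=c; b[240:,:320]=out[1]
cv2.imwrite('pics/end.png',b[:,:,::-1]); print(bot.observe()['clock'],bot.observe()['force'])
E
```

```text
position: [0.4076, -0.2968, 0.1543]
force: [-4.7, 2.9, 19.5]
grip_width: 0.0154
finger_force: 47.0
position: [0.4072, -0.2964, 0.2039]
force: [-0.3, -0.3, 0.4]
grip_width: 0.0431
finger_force: 0.0
position: [0.3475, -0.3147, 0.297]
force: [0.6, -0.3, -0.1]
grip_width: 0.0427
finger_force: 0.0
wrist [ 0.409  -0.2964  0.0959] 0.9 [('R', [-59.1, 31.5]), ('M', [-183.4, -274.4]), ('L', [-193.4, -587.2])]
side [0.3988 0.2741 0.0883] 0.76 [('R', [85.7, 583.4]), ('M', [-161.4, 295.8]), ('L', [-56.3, -33.3])]
side [ 0.4125 -0.2978  0.0905] 0.56 [('R', [-56.1, 29.2]), ('M', [-180.0, -276.0]), ('L', [-190.3, -589.4])]
side [ 0.5149 -0.0481  0.0946] 0.51 [('R', [110.1, 241.8]), ('M', [-63.7, -32.4]), ('L', [-27.1, -374.5])]
15.6 [-0.1642711   1.14245725  0.70539107]
```

View pics/end.png

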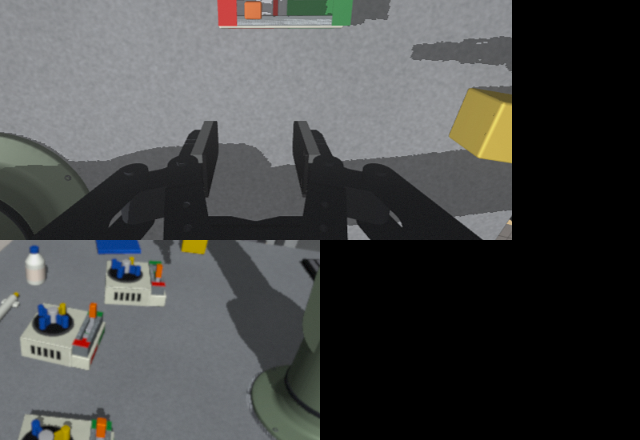

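The wrist view at (253,10) shows the knob standing upright beside the red end. The side crop shows the other two knobs still at their green ends, and the gripper is clear, so I'm handing in.

```bash
python3 -c "
from workcell import bot
print(bot.job_done())"
```

```text
the job is handed in; nothing more can be done
None
```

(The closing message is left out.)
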